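# Weed out the mould clamp that binds

### The arm

A 7-joint arm with a two-finger parallel gripper is mounted at the origin on a cart in front of the work surface, level with it; the furniture and walls round the work are solid. World frame = base frame: x ahead of the robot, y to its left, z up, the work surface at z = 0. Lengths are in m, angles in rad, forces in N, time in s.
With the tool pointing down it reaches from about 0.4 to 0.875 m from the base axis. Payload 19.3 kg.
Tool frame: the origin (TCP) lies at the very end of the fingers, on their centre line; the grasp point (between the pads) lies 19 mm behind it; z points along the fingers, y is the line along which they close (so a half turn about z gives the same grasp; the last joint's range is limited). The gripper opens to 85 mm and grips with 20 to 120 N. Pads are 22 mm wide; open, the fingers measure 114 mm over their backs; the gripper's body (76 mm by 85 mm) begins 54 mm behind the grasp point. The pads swing forward as they close: fully open they stand 13 mm farther back than shut.
Start: joints at [1.054, 0.521, -0.036, 1.599, 0.021, 1.021, -0.113], TCP at [0.27, -0.564, 0.231] pointing down, gripper open.
Joint ranges: [-2.91, 2.91], [-0.3, 2.13], [-1.5, 1.42], [0.17, 2.43], [-1.26, 4.41], [0.16, 1.93], [-2.52, 2.52]. Speed limits (rad/s): [1.89, 1.89, 2.39, 2.39, 3.01, 3.01, 3.01].

### API

Orientations are given as [roll, pitch, yaw] about the fixed x, y, z axes, in that order (R = Rz(yaw) Ry(pitch) Rx(roll)).
In Python, from workcell import bot gives the robot as it stands.
- The arm moves only by the tool servo_tool, never from a script. Its argument "plan" is a list of rows, each a list of 7 numbers: the finger opening in cm, from 0 to 8.54, then the shift along the tool's x, y, z in cm, then the turn, a rotation vector about the tool's x, y, z in degrees. In form: [[fingers, x, y, z, wx, wy, wz], ...]. A call has 1 to 10 rows; each row is the pose to reach, as a shift and turn from the pose commanded when the call began, along the tool's axes at that moment; what a row does not reach only later rows make up. A row lasts 1/10 s, in which the tool goes at most 50 mm and 8.59 degrees, less where a joint would pass 70% of its speed; a pose out of reach is approached as far as the arm can. A call with a gripper value outside its range is refused whole. The fingers move at their own pace and stop on an object; "force" is the grip in N (left out, the last holds). Time passes only in rows, so rows that repeat a pose let the fingers close. It gives the time, the measured TCP pose, the force, the opening and the grip force at its end, in the units of the state.
- bot.observe(): the state, without advancing time (a new reading comes with each control period).
- bot.grab_frame(name): name is "scene" or "top" or "wrist"; returns a dict with "frame" (400x640x3 uint8, blue, green, red), "mtx" (3x3 intrinsics, pixels), "R" (3x3) and "t" (3): a world point X has camera coordinates R X + t; the wrist camera has in their place "T_tool_cam" (4x4, takes a point from camera to tool coordinates, whose origin is the TCP and whose axes are the flange's). Camera axes: x right, y down, z forward; pixel columns grow to the right and rows downward; lengths in m; the calibration is good to about 2 mm. A picture is of the moment at which its call begins: read the wrist's pose just before it. There is no depth.
- bot.job_done(): hands the job in; it is judged then, once.
The state is a dict: "clock": time; "qpos": joint angles; "qd": joint speeds; "joint_efforts": joint torques, N m; "position": TCP position; "tool_rot": TCP orientation; "force": force on the tool from outside, world axes, zero at the start; "moment": the same for the moment, N m; "grip_width": finger opening in m; "finger_force": force on a finger pad.
Only numpy, scipy, OpenCV 4.12 (cv2) and the standard library are available. Lean on these libraries where they do the work, as an engineer would, in place of code of your own. Each camera call takes 0.05 s, during which the arm holds its last target. There are 200 camera calls.

### The job

Check the three mould clamps in the cradle: slide each jaw away from its screw head, right out to the tail stop. The two that run through, stiff or not, stay in the cradle fully open for the next moulds; the one that binds part way on dried slip must not be forced: leave its jaw at the tight spot for the fitter and set that clamp down gently on its feet in the red repair tray. Leave everything else where it stands.

Things in the scene. Friction and masses are not known exactly. Their poses are not given: they have to be found in the camera images.
- cradle: Fixed wooden cradle board, 246 x 280 x 12 mm, with notched end rails 22 mm above the board. Three bar clamps stand in it side by side, 95 mm apart, parallel to its x. Origin: centre of the underside; x along the clamps towards their tail ends, z up. The rails hold the clamps' feet with 3 to 5 mm of play; a clamp lifts straight out, clear after 25 mm.
- repair_tray: Fixed open red tray, 250 (x) x 150 (y) x 30 mm high, walls and floor 4 mm thick (inside 242 x 142 mm). Origin: centre of the underside, z up.
- clamp_a: Blue and aluminium bar clamp (all look alike), 0.46 kg. Origin: centre of the underside of its feet (12 mm above the cradle's origin); x along the bar to the tail stop, z up. Feet 50 mm wide, x -104 to 98 mm. Bar 20 mm wide, z 8 to 30. Screw head x -102 to -78, 82 high; its handle ends at x -142, z 64. Tail block x 68 to 92, 42 high. Balance point near x = -15 mm.
- clamp_a_jaw (a joint): Sliding jaw of this clamp, m: 0 against the screw head, 0.100 fully out at the tail stop (moves along the clamp's +x, stays where left). A free jaw drags with a steady 2 to 6 N; a binding one runs free at first, then stops dead somewhere from 0.04 to 0.075 m (a 12 N pull is proof enough). One of the three binds.
- clamp_a_grip (a point): Grip point on this clamp's sliding jaw, an upright block 22 mm along the bar and 22 mm across, standing free from 38 to 82 mm above the clamp's underside. The point is on its centre line at z = 66 mm, x = -56 mm of the clamp at joint value 0 (and moves with it). The whole clamp can be lifted by this block; with the jaw at mid travel it nearly balances (within 25 mm).
- clamp_b: Blue and aluminium bar clamp (all look alike), 0.46 kg. Origin: centre of the underside of its feet (12 mm above the cradle's origin); x along the bar to the tail stop, z up. Feet 50 mm wide, x -104 to 98 mm. Bar 20 mm wide, z 8 to 30. Screw head x -102 to -78, 82 high; its handle ends at x -142, z 64. Tail block x 68 to 92, 42 high. Balance point near x = -15 mm.
- clamp_b_jaw (a joint): Sliding jaw of this clamp, m: 0 against the screw head, 0.100 fully out at the tail stop (moves along the clamp's +x, stays where left). A free jaw drags with a steady 2 to 6 N; a binding one runs free at first, then stops dead somewhere from 0.04 to 0.075 m (a 12 N pull is proof enough). One of the three binds.
- clamp_b_grip (a point): Grip point on this clamp's sliding jaw, an upright block 22 mm along the bar and 22 mm across, standing free from 38 to 82 mm above the clamp's underside. The point is on its centre line at z = 66 mm, x = -56 mm of the clamp at joint value 0 (and moves with it). The whole clamp can be lifted by this block; with the jaw at mid travel it nearly balances (within 25 mm).
- clamp_c: Blue and aluminium bar clamp (all look alike), 0.46 kg. Origin: centre of the underside of its feet (12 mm above the cradle's origin); x along the bar to the tail stop, z up. Feet 50 mm wide, x -104 to 98 mm. Bar 20 mm wide, z 8 to 30. Screw head x -102 to -78, 82 high; its handle ends at x -142, z 64. Tail block x 68 to 92, 42 high. Balance point near x = -15 mm.
- clamp_c_jaw (a joint): Sliding jaw of this clamp, m: 0 against the screw head, 0.100 fully out at the tail stop (moves along the clamp's +x, stays where left). A free jaw drags with a steady 2 to 6 N; a binding one runs free at first, then stops dead somewhere from 0.04 to 0.075 m (a 12 N pull is proof enough). One of the three binds.
- clamp_c_grip (a point): Grip point on this clamp's sliding jaw, an upright block 22 mm along the bar and 22 mm across, standing free from 38 to 82 mm above the clamp's underside. The point is on its centre line at z = 66 mm, x = -56 mm of the clamp at joint value 0 (and moves with it). The whole clamp can be lifted by this block; with the jaw at mid travel it nearly balances (within 25 mm).
- jar_0: Blue jar with a white lid, 56 mm across, 70 mm high; bystander. Origin: centre of its underside.
- jar_1: Dark blue jar with a black lid, 56 mm across, 70 mm high; bystander. Origin: centre of its underside.
- stamp: Turned wooden stamp standing on end, 26 mm across, 54 mm high; bystander. Origin: centre of its underside.

How it is judged:
At the end, for the whole second after the job is handed in: The clamp that binds stands on its feet on the red tray's floor (origin within 45 mm of its centre along, 60 mm across), jaw at 35 to 88 mm; the other two stand within 15 mm of where they were in the cradle, upright, jaws past 94 of 100 mm; all at rest ((((x of clamp_a in the frame of repair_tray between -0.045 and 0.045 m and y of clamp_a in the frame of repair_tray between -0.06 and 0.06 m and z of clamp_a in the frame of repair_tray below 0.009 m and angle between clamp_a's own z axis and vertical below 0.08 rad and value of joint clamp_a_jaw between 0.035 and 0.088 m and linear speed of clamp_a below 0.02 m/s) and (distance of clamp_b from where it was at the start of the episode below 0.015 m and angle between clamp_b's own z axis and vertical below 0.08 rad and value of joint clamp_b_jaw above 0.094 m and linear speed of clamp_b below 0.02 m/s) and (distance of clamp_c from where it was at the start of the episode below 0.015 m and angle between clamp_c's own z axis and vertical below 0.08 rad and value of joint clamp_c_jaw above 0.094 m and linear speed of clamp_c below 0.02 m/s)) or ((x of clamp_b in the frame of repair_tray between -0.045 and 0.045 m and y of clamp_b in the frame of repair_tray between -0.06 and 0.06 m and z of clamp_b in the frame of repair_tray below 0.009 m and angle between clamp_b's own z axis and vertical below 0.08 rad and value of joint clamp_b_jaw between 0.035 and 0.088 m and linear speed of clamp_b below 0.02 m/s) and (distance of clamp_a from where it was at the start of the episode below 0.015 m and angle between clamp_a's own z axis and vertical below 0.08 rad and value of joint clamp_a_jaw above 0.094 m and linear speed of clamp_a below 0.02 m/s) and (distance of clamp_c from where it was at the start of the episode below 0.015 m and angle between clamp_c's own z axis and vertical below 0.08 rad and value of joint clamp_c_jaw above 0.094 m and linear speed of clamp_c below 0.02 m/s)) or ((x of clamp_c in the frame of repair_tray between -0.045 and 0.045 m and y of clamp_c in the frame of repair_tray between -0.06 and 0.06 m and z of clamp_c in the frame of repair_tray below 0.009 m and angle between clamp_c's own z axis and vertical below 0.08 rad and value of joint clamp_c_jaw between 0.035 and 0.088 m and linear speed of clamp_c below 0.02 m/s) and (distance of clamp_a from where it was at the start of the episode below 0.015 m and angle between clamp_a's own z axis and vertical below 0.08 rad and value of joint clamp_a_jaw above 0.094 m and linear speed of clamp_a below 0.02 m/s) and (distance of clamp_b from where it was at the start of the episode below 0.015 m and angle between clamp_b's own z axis and vertical below 0.08 rad and value of joint clamp_b_jaw above 0.094 m and linear speed of clamp_b below 0.02 m/s)))); the robot touches nothing.
It fails at once if a jaw is forced: a clamp is driven against the cradle with more than 60 N (contact force between any of clamp_a, clamp_b, clamp_c and cradle above 60 N).
It fails at once if a clamp is dropped or thrown over: it moves faster than 0.5 m/s with no finger on it ((linear speed of clamp_a above 0.5 m/s and contact force between the fingers and clamp_a below 0.1 N) or (linear speed of clamp_b above 0.5 m/s and contact force between the fingers and clamp_b below 0.1 N) or (linear speed of clamp_c above 0.5 m/s and contact force between the fingers and clamp_c below 0.1 N)).
It fails at once if a bystander (jar or stamp) is moved more than 30 mm (distance of any of jar_0, jar_1, stamp from where it was at the start of the episode above 0.03 m).
It also fails if it takes over 61 s, if anything falls off the work surface, if the arm or the gripper's body presses on something with over 40 N, if the wrist force passes 120 N, or if a joint passes its speed limit or range.

## Working session

There is one attempt and no reset: what is moved stays moved. The work goes in short steps, Python scripts to look and compute and a tool call to move; the robot and the scene stay as the last step left them, time stands still between calls to the robot, and variables do not carry over. Pictures are saved under pics/ and viewed, at most 10 in all, crops included, and the job is handed in when it is done.

Besides the shell and the picture viewer there is one more tool, called after "Request:" as name(argument=value, ...), one argument or row to a line, values as JSON. servo_tool: Moves the arm, as the interface text tells. Its arguments: {"type":"object","properties":{"plan":{"type":"array","items":{"type":"array","items":{"type":"number"}}},"force":{"type":"number"}},"required":["plan"]}

```bash
ls; mkdir -p pics
cat > h.py <<'E'
from workcell import bot
import cv2, numpy as np
E
python3 - <<'E'
from h import *
s=bot.observe(); print({k:np.round(v,3).tolist() for k,v in s.items()})
for n in ("top","scene"):
    f=bot.grab_frame(n); cv2.imwrite(f"pics/{n}0.png",f["frame"]); np.savez(f"{n}0.npz",**{k:np.array(v) for k,v in f.items()})
    print(n,np.round(f["mtx"],1).tolist(),np.round(f["R"],3).tolist(),np.round(f["t"],3).tolist())
E
```

```text
pics
{'clock': 0.0, 'qpos': [1.054, 0.522, -0.036, 1.6, 0.021, 1.021, -0.113], 'qd': [-0.0, 0.001, -0.0, -0.0, -0.002, -0.0, -0.001], 'joint_efforts': [-0.001, -92.713, 1.979, -36.993, 0.018, 0.008, -0.0], 'position': [0.27, -0.563, 0.231], 'tool_rot': [-3.14, 0.0, 0.447], 'force': [-0.115, 0.695, -0.322], 'moment': [0.079, 0.06, 0.006], 'finger_force': 0.0, 'grip_width': 0.085}
top [[369.0, 0.0, 320.0], [0.0, 369.0, 200.8], [0.0, 0.0, 1.0]] [[0.007, -1.0, 0.001], [-0.992, -0.007, -0.124], [0.124, -0.0, -0.992]] [0.159, 0.601, 0.861]
scene [[490.3, 0.0, 319.4], [0.0, 490.3, 200.4], [0.0, 0.0, 1.0]] [[0.84, -0.542, -0.011], [-0.339, -0.509, -0.791], [0.424, 0.668, -0.612]] [-0.4, 0.371, 0.658]
```

View pics/top0.png

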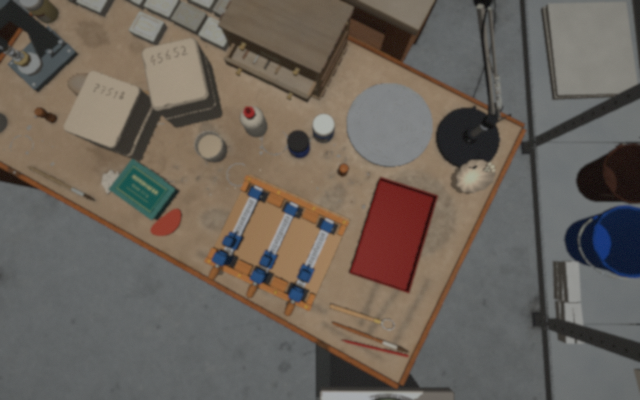

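View pics/scene0.png

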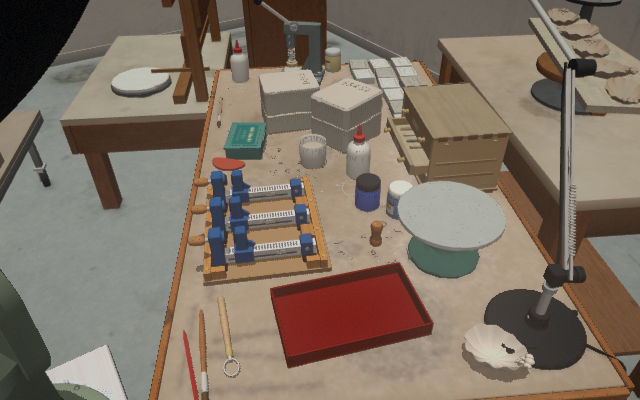

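The top view shows three clamps with heads near (221,258), (261,275) and (297,294), and tails near (256,193), (291,209) and (327,226). The tray is centred near (393,235), and the jaws sit close to the heads. I'll enlarge both views.

Run:
```python
import cv2
a=cv2.imread("pics/top0.png")[172:322,200:350]; cv2.imwrite("pics/topc.png",cv2.resize(a,None,fx=4,fy=4,interpolation=3))
a=cv2.imread("pics/scene0.png")[165:285,185:335]; cv2.imwrite("pics/scc.png",cv2.resize(a,None,fx=5,fy=5,interpolation=3))
```

```text
(no output)
```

View pics/topc.png

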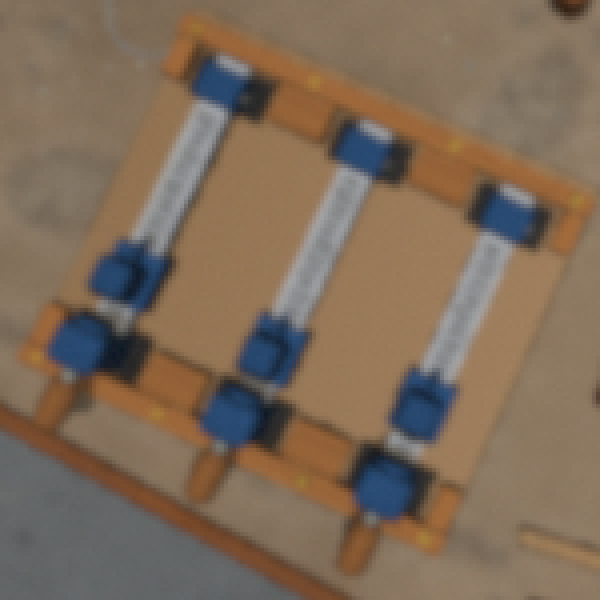

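View pics/scc.png

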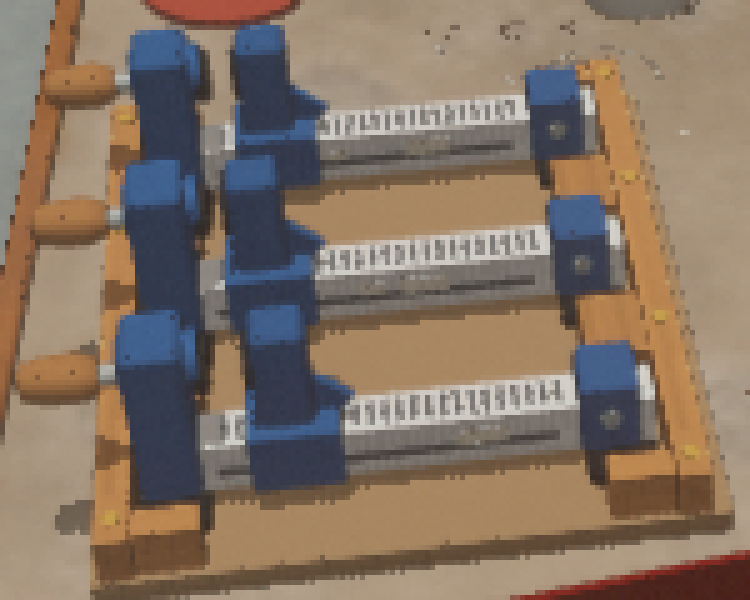

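The crops show the tops of the jaw blocks, heads and tails clearly, and all three jaws are near their heads. I'll triangulate them.

```bash
cat >> h.py <<'E'
def tri(pt,ps):
    P=[]
    for n in ("top0","scene0"):
        d=np.load(n+".npz"); P.append(d["mtx"]@np.c_[d["R"],d["t"]])
    X=cv2.triangulatePoints(P[0],P[1],np.array(pt,float).T,np.array(ps,float).T); return (X[:3]/X[3]).T
def onz(n,px,z):
    d=np.load(n+".npz"); out=[]
    for p in px:
        r=d["R"].T@np.linalg.inv(d["mtx"])@[p[0],p[1],1]; c=-d["R"].T@d["t"]; out.append(c+r*(z-c[2])/r[2])
    return np.array(out)
E
python3 - <<'E'
from h import *
T=np.array([(115,278),(263,352),(415,408),(83,340),(233,412),(386,487),(222,85),(362,148),(509,212)])/4+[200,172]
S=np.array([(260,40),(250,173),(275,324),(160,48),(155,182),(148,330),(552,85),(577,217),(604,360)])/5+[185,165]
np.set_printoptions(suppress=True,precision=3)
print(tri(T,S))
print(onz("top0",T[:6],.094)); print(onz("top0",T[6:],.054))
tr=[(384,180),(436,194),(408,290),(350,272)]; sc=[(398,266),(432,321),(290,361),(271,297)]
print(tri(tr,[sc[0],sc[1],sc[2],sc[3]])); r=onz("top0",tr,.03); print(r,r.mean(0))
r=onz("scene0",sc,.03); print(r,r.mean(0))
E
```

```text
[[0.501 0.367 0.094]
 [0.458 0.283 0.093]
 [0.428 0.198 0.089]
 [0.464 0.384 0.093]
 [0.425 0.3   0.092]
 [0.385 0.213 0.096]
 [0.616 0.317 0.053]
 [0.579 0.233 0.05 ]
 [0.539 0.145 0.055]]
[[0.499 0.367 0.094]
 [0.458 0.283 0.094]
 [0.428 0.198 0.094]
 [0.464 0.384 0.094]
 [0.425 0.299 0.094]
 [0.385 0.213 0.094]]
[[0.615 0.317 0.054]
 [0.578 0.233 0.054]
 [0.54  0.145 0.054]]
[[ 0.654  0.005  0.031]
 [ 0.62  -0.124  0.028]
 [ 0.387 -0.052  0.016]
 [ 0.428  0.088  0.007]]
[[ 0.654  0.005  0.03 ]
 [ 0.62  -0.123  0.03 ]
 [ 0.388 -0.049  0.03 ]
 [ 0.429  0.09   0.03 ]] [ 0.523 -0.019  0.03 ]
[[ 0.655  0.005  0.03 ]
 [ 0.619 -0.125  0.03 ]
 [ 0.383 -0.061  0.03 ]
 [ 0.42   0.069  0.03 ]] [ 0.519 -0.028  0.03 ]
```

```bash
cat >> h.py <<'E'
from scipy.spatial.transform import Rotation as Ro
def delta(p,yaw,frm=None):
    """row (cm, deg in tool axes) from pose frm=(pos,rpy) (default measured) to tool-down pose p, yaw"""
    s=bot.observe(); p0,r0=frm or (s["position"],s["tool_rot"])
    R0=Ro.from_euler("xyz",r0); R1=Ro.from_euler("xyz",[np.pi,0,yaw])
    return np.round(np.r_[R0.inv().apply(np.array(p)-p0)*100,np.degrees((R0.inv()*R1).as_rotvec())],2)
E
python3 - <<'E'
from h import *
print(delta((.5,-.15,.24),1.57))
print(delta((.48,.27,.22),2.73,((.5,-.15,.24),(np.pi,0,1.57))))
f=bot.grab_frame("wrist"); print(np.round(f["T_tool_cam"],3), f["mtx"])
E
```

```text
[ 3.861e+01 -2.734e+01 -8.900e-01 -5.000e-02 -3.000e-02 -6.436e+01]
[ 42.    -2.03   2.     0.     0.   -66.46]
[[ 0.    -0.955 -0.297  0.077]
 [ 1.     0.001 -0.    -0.   ]
 [ 0.    -0.297  0.955 -0.142]
 [ 0.     0.     0.     1.   ]] [[319.26412664   0.         317.30095872]
 [  0.         319.26412664 197.67378615]
 [  0.           0.           1.        ]]
```

Request:
servo_tool(
  plan=[
    [8.5,38.6,-27.3,-0.9,0,0,-64.4],
    [8.5,38.6,-27.3,-0.9,0,0,-64.4],
    [8.5,38.6,-27.3,-0.9,0,0,-64.4],
    [8.5,38.6,-27.3,-0.9,0,0,-64.4],
    [8.5,38.6,-27.3,-0.9,0,0,-64.4],
    [8.5,38.6,-27.3,-0.9,0,0,-64.4],
    [8.5,38.6,-27.3,-0.9,0,0,-64.4],
    [8.5,38.6,-27.3,-0.9,0,0,-64.4],
    [8.5,38.6,-27.3,-0.9,0,0,-64.4],
    [8.5,38.6,-27.3,-0.9,0,0,-64.4],
  ],
)

```text
clock: 1.15
position: [0.5018, -0.1464, 0.2405]
tool_rot: [3.141, -0.001, 1.575]
force: [0.3, -1.1, 0.1]
grip_width: 0.0848
finger_force: 0.0
```

```bash
cat >> h.py <<'E'
def wshot(name):
    s=bot.observe(); f=bot.grab_frame("wrist"); cv2.imwrite(f"pics/{name}.png",f["frame"])
    W=np.eye(4); W[:3,:3]=Ro.from_euler("xyz",s["tool_rot"]).as_matrix(); W[:3,3]=s["position"]
    V=np.linalg.inv(W@f["T_tool_cam"]); np.savez(name+".npz",mtx=f["mtx"],R=V[:3,:3],t=V[:3,3])
E
python3 - <<'E'
from h import *
wshot("w1"); print(delta((.48,.27,.22),2.73))
E
```

```text
[ 4.146e+01 -2.030e+00  2.130e+00  1.400e-01 -6.000e-02 -6.606e+01]
```

View pics/w1.png

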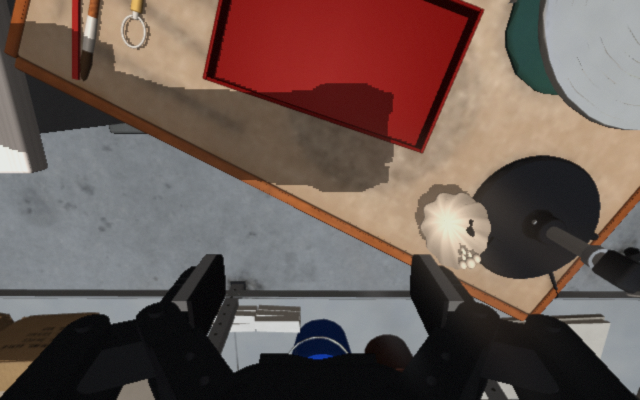

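Request:
servo_tool(
  plan=[
    [8.5,42,-2,2,0,0,-66.5],
    [8.5,42,-2,2,0,0,-66.5],
    [8.5,42,-2,2,0,0,-66.5],
    [8.5,42,-2,2,0,0,-66.5],
    [8.5,42,-2,2,0,0,-66.5],
    [8.5,42,-2,2,0,0,-66.5],
    [8.5,42,-2,2,0,0,-66.5],
    [8.5,42,-2,2,0,0,-66.5],
    [8.5,42,-2,2,0,0,-66.5],
    [8.5,42,-2,2,0,0,-66.5],
  ],
)

```text
clock: 2.2
position: [0.4791, 0.2725, 0.2199]
tool_rot: [3.141, -0.002, 2.736]
force: [0.0, -1.3, 0.1]
grip_width: 0.0852
finger_force: 0.0
```

The tray's rim corners are at about (204,78), (422,152) and (483,8). I'll locate the tray from these and take a close look at the clamps.

Run:
```python
from h import *
np.set_printoptions(suppress=True,precision=4)
c=onz("w1",[(204,78),(422,152),(483,8)],.03); print(c)
u=c[1]-c[0]; v=c[2]-c[1]; print(np.hypot(*u[:2]),np.hypot(*v[:2]),np.degrees(np.arctan2(u[1],u[0])), "centre",(c[0]+c[2])/2)
wshot("w2")
```

```text
[[ 0.3854 -0.0496  0.03  ]
 [ 0.6193 -0.1255  0.03  ]
 [ 0.6646  0.0159  0.03  ]]
0.24583877773023505 0.14843070957250074 -17.9632917809993 centre [ 0.525  -0.0169  0.03  ]
```

View pics/w2.png

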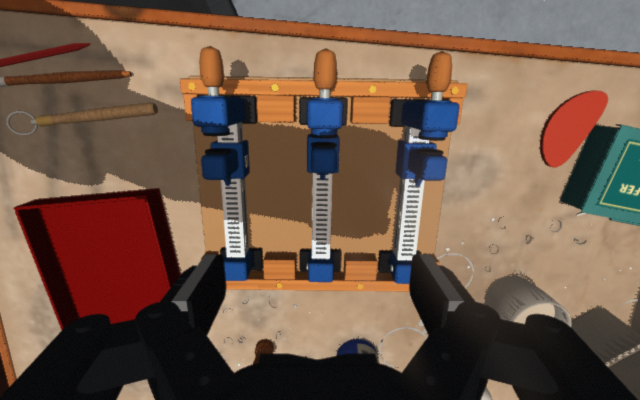

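This close view shows the jaw tops at C ≈ (220,163), B ≈ (323,155) and A ≈ (430,164), and the tails at (236,268), (321,268) and (403,268).

Run:
```python
from h import *
np.set_printoptions(suppress=True,precision=4)
print(onz("w2",[(430,164),(323,155),(219,163)],.094)); t=onz("w2",[(403,268),(321,268),(236,268)],.054);print(t)
d=np.load("w2.npz")
for X in [(.5,.367,.094),(.458,.283,.094),(.428,.198,.094)]:
    p=d["mtx"]@(d["R"]@X+d["t"]); print(p[:2]/p[2])
```

```text
[[0.4976 0.3708 0.094 ]
 [0.4545 0.29   0.094 ]
 [0.4259 0.206  0.094 ]]
[[0.6087 0.3198 0.054 ]
 [0.5736 0.238  0.054 ]
 [0.5372 0.1534 0.054 ]]
[426.6089 168.2569]
[317.0462 161.9683]
[211.9298 168.8736]
```

Run:
```python
from h import *
print(bot.observe()["position"],delta((.427,.202,.135),2.728))
```

```text
[0.47970223 0.27025693 0.21984912] [ 2.12 -8.35  8.49 -0.02 -0.05  0.31]
```

Request:
servo_tool(
  plan=[
    [8.5,2.1,-8.4,4,0,0,0.3],
    [8.5,2.1,-8.4,8.5,0,0,0.3],
    [8.5,2.1,-8.4,8.5,0,0,0.3],
    [8.5,2.1,-8.4,8.5,0,0,0.3],
    [8.5,2.1,-8.4,8.5,0,0,0.3],
    [8.5,2.1,-8.4,8.5,0,0,0.3],
  ],
)

```text
clock: 2.85
position: [0.4286, 0.2011, 0.1363]
tool_rot: [3.14, 0.001, 2.725]
force: [-0.6, 0.4, -0.6]
grip_width: 0.085
finger_force: 0.0
```

Run:
```python
from h import *
wshot("w3"); s=bot.observe(); print(s["position"],s["tool_rot"],s["force"])
```

```text
[0.42845702 0.20121721 0.13629471] [3.14009175e+00 1.19071689e-03 2.72582222e+00] [-0.18237185 -0.40183442  0.21347499]
```

View pics/w3.png

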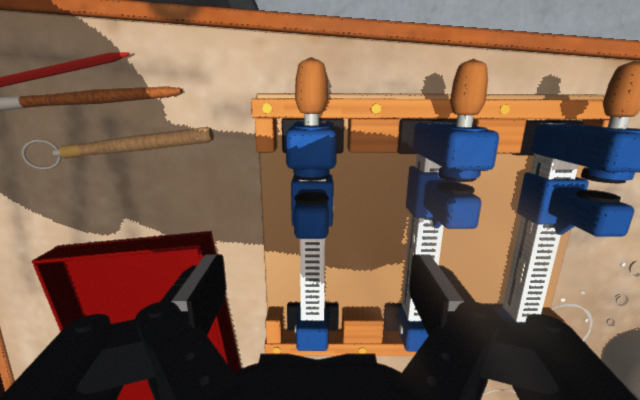

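C's jaw top is at about (311,220), slightly left of the finger centre line. B's is at about (459,210) and A's at about (608,213).

Run:
```python
from h import *
np.set_printoptions(suppress=True,precision=4)
r=onz("w3",[(608,213),(459,210),(311,220)],.094); print(r)
d=np.load("w3.npz")
X=np.array([.4285,.2012,.094]);p=d["mtx"]@(d["R"]@X+d["t"]); print("under tcp",p[:2]/p[2])
print(delta((.427,.2,.058),2.728))
```

```text
[[0.4946 0.3693 0.094 ]
 [0.4555 0.2859 0.094 ]
 [0.4248 0.2001 0.094 ]]
under tcp [314.9784 224.3966]
[ 0.09 -0.18  7.83  0.09  0.07 -0.12]
```

Request:
servo_tool(
  plan=[
    [8.5,0.1,-0.2,3.5,0,0,0],
    [8.5,0.1,-0.2,6.5,0,0,0],
    [8.5,0.1,-0.2,7.8,0,0,0],
    [8.5,0.1,-0.2,7.8,0,0,0],
    [4,0.1,-0.2,7.8,0,0,0],
    [1,0.1,-0.2,7.8,0,0,0],
    [1,0.1,-0.2,7.8,0,0,0],
    [1,0.1,-0.2,7.8,0,0,0],
    [1,0.1,-0.2,7.8,0,0,0],
    [1,0.1,-0.2,7.8,0,0,0],
  ],
  force=20,
)

```text
clock: 3.9
position: [0.426, 0.1991, 0.0577]
tool_rot: [3.141, 0.001, 2.726]
force: [-1.0, -2.2, 7.8]
grip_width: 0.0216
finger_force: 27.1
```

Request:
servo_tool(
  plan=[
    [1,-0.5,0,0,0,0,0],
    [1,-1,0,0,0,0,0],
    [1,-1.5,0,0,0,0,0],
    [1,-2,0,0,0,0,0],
    [1,-2.5,0,0,0,0,0],
  ],
)

```text
clock: 4.4
position: [0.4486, 0.1891, 0.0577]
tool_rot: [-3.141, 0.0, 2.726]
force: [-3.8, -1.5, 10.4]
grip_width: 0.0217
finger_force: 27.5
```

Request:
servo_tool(
  plan=[
    [1,-0.3,0,0,0,0,0],
    [1,-0.6,0,0,0,0,0],
    [1,-0.9,0,0,0,0,0],
    [1,-1.2,0,0,0,0,0],
  ],
)

```text
clock: 4.8
position: [0.459, 0.1849, 0.0576]
tool_rot: [3.141, -0.001, 2.727]
force: [-8.3, 3.5, 10.2]
grip_width: 0.0218
finger_force: 27.4
```

Request:
servo_tool(
  plan=[
    [1,-0.1,0,0,0,0,0],
    [1,-0.2,0,0,0,0,0],
    [1,-0.2,0,0,0,0,0],
  ],
)

```text
clock: 5.1
position: [0.46, 0.1845, 0.0576]
tool_rot: [-3.142, -0.002, 2.727]
force: [-13.5, 3.8, 13.1]
grip_width: 0.0217
finger_force: 28.1
```

C stopped dead at about 48 mm with a 14 N pull, so it probably binds. I'll ease off and release it, then check the others.

Request:
servo_tool(
  plan=[
    [1,0.25,0,0,0,0,0],
    [1,0.25,0,0,0,0,0],
    [5,0.25,0,0,0,0,0],
    [8.5,0.25,0,0,0,0,0],
    [8.5,0.25,0,0,0,0,0],
    [8.5,0.25,0,-3,0,0,0],
    [8.5,0.25,0,-7.5,0,0,0],
    [8.5,0.25,0,-7.5,0,0,0],
  ],
)

```text
clock: 5.9
position: [0.4609, 0.1856, 0.1364]
tool_rot: [3.138, 0.004, 2.726]
force: [-0.6, -0.0, -0.8]
grip_width: 0.0851
finger_force: 0.0
```

Run:
```python
from h import *
print(bot.observe()["position"],bot.observe()["force"],delta((.4565,.285,.135),2.728))
```

```text
[0.46088241 0.18560499 0.13639212] [-0.57329207 -0.00676182 -0.811855  ] [ 4.41  8.92  0.16  0.23  0.22 -0.11]
```

Request:
servo_tool(
  plan=[
    [8.5,4.2,8.9,0.2,0,0,0],
    [8.5,4.2,8.9,0.2,0,0,0],
    [8.5,4.2,8.9,0.2,0,0,0],
    [8.5,4.2,8.9,3.5,0,0,0],
    [8.5,4.2,8.9,7,0,0,0],
    [8.5,4.2,8.9,7.9,0,0,0],
    [8.5,4.2,8.9,7.9,0,0,0],
  ],
)

```text
clock: 6.6
position: [0.4559, 0.2827, 0.0526]
tool_rot: [-3.14, -0.001, 2.727]
force: [-0.1, 0.2, 0.7]
grip_width: 0.0851
finger_force: 0.0
```

Request:
servo_tool(
  plan=[
    [4,0,0,0,0,0,0],
    [1,0,0,0,0,0,0],
    [1,0,0,0,0,0,0],
    [1,0,0,0,0,0,0],
    [1,0,0,0,0,0,0],
    [1,0,0,0,0,0,0],
  ],
  force=20,
)

```text
clock: 7.2
position: [0.4571, 0.2834, 0.0539]
tool_rot: [3.14, 0.001, 2.726]
force: [1.4, 1.5, 6.1]
grip_width: 0.0216
finger_force: 29.8
```

Request:
servo_tool(
  plan=[
    [1,-0.5,0,0,0,0,0],
    [1,-1,0,0,0,0,0],
    [1,-1.5,0,0,0,0,0],
    [1,-2,0,0,0,0,0],
    [1,-2.5,0,0,0,0,0],
    [1,-3,0,0,0,0,0],
    [1,-3.3,0,0,0,0,0],
  ],
)

```text
clock: 7.9
position: [0.4868, 0.2704, 0.0538]
tool_rot: [3.14, -0.0, 2.727]
force: [-3.3, 3.3, 9.4]
grip_width: 0.0216
finger_force: 30.0
```

Request:
servo_tool(
  plan=[
    [1,-0.3,0,0,0,0,0],
    [1,-0.6,0,0,0,0,0],
    [1,-0.9,0,0,0,0,0],
    [1,-1.2,0,0,0,0,0],
  ],
)

```text
clock: 8.3
position: [0.4976, 0.2657, 0.0539]
tool_rot: [3.14, -0.0, 2.727]
force: [-4.5, 3.9, 9.3]
grip_width: 0.0216
finger_force: 30.0
```

Request:
servo_tool(
  plan=[
    [1,-0.3,0,0,0,0,0],
    [1,-0.6,0,0,0,0,0],
    [1,-0.9,0,0,0,0,0],
  ],
)

```text
clock: 8.6
position: [0.5058, 0.2621, 0.0539]
tool_rot: [3.14, -0.0, 2.727]
force: [-3.4, 4.1, 9.1]
grip_width: 0.0218
finger_force: 30.0
```

Request:
servo_tool(
  plan=[
    [1,-0.3,0,0,0,0,0],
    [1,-0.6,0,0,0,0,0],
    [1,-0.9,0,0,0,0,0],
    [1,-1.2,0,0,0,0,0],
  ],
)

```text
clock: 9.0
position: [0.5168, 0.2573, 0.0539]
tool_rot: [3.14, -0.0, 2.727]
force: [-4.3, 4.1, 8.8]
grip_width: 0.0215
finger_force: 29.9
```

Request:
servo_tool(
  plan=[
    [1,-0.3,0,0,0,0,0],
    [1,-0.6,0,0,0,0,0],
    [1,-0.9,0,0,0,0,0],
    [1,-1.2,0,0,0,0,0],
  ],
)

```text
clock: 9.4
position: [0.5278, 0.2525, 0.0538]
tool_rot: [3.14, -0.0, 2.727]
force: [-3.0, 4.6, 8.9]
grip_width: 0.0216
finger_force: 29.9
```

B is past the binding range and still running free. I'll go on to the stop.

Request:
servo_tool(
  plan=[
    [1,-0.3,0,0,0,0,0],
    [1,-0.6,0,0,0,0,0],
    [1,-0.9,0,0,0,0,0],
    [1,-1.2,0,0,0,0,0],
    [1,-1.5,0,0,0,0,0],
  ],
)

```text
clock: 9.9
position: [0.5415, 0.2465, 0.0539]
tool_rot: [3.14, -0.001, 2.727]
force: [-3.2, 4.0, 8.8]
grip_width: 0.0215
finger_force: 29.9
```

Request:
servo_tool(
  plan=[
    [1,-0.2,0,0,0,0,0],
    [1,-0.4,0,0,0,0,0],
  ],
)

```text
clock: 10.1
position: [0.5449, 0.2449, 0.0538]
tool_rot: [3.14, -0.001, 2.727]
force: [-5.8, 5.9, 9.4]
grip_width: 0.0216
finger_force: 29.7
```

Request:
servo_tool(
  plan=[
    [1,-0.2,0,0,0,0,0],
    [1,-0.2,0,0,0,0,0],
  ],
)

```text
clock: 10.3
position: [0.5465, 0.244, 0.0538]
tool_rot: [3.141, -0.001, 2.727]
force: [-5.6, 3.9, 10.6]
grip_width: 0.0219
finger_force: 30.0
```

Request:
servo_tool(
  plan=[
    [1,-0.15,0,0,0,0,0],
    [1,-0.3,0,0,0,0,0],
    [1,-0.3,0,0,0,0,0],
  ],
)

```text
clock: 10.6
position: [0.5474, 0.244, 0.0538]
tool_rot: [3.141, -0.004, 2.728]
force: [-17.3, 6.9, 15.6]
grip_width: 0.0219
finger_force: 30.1
```

B is at the tail stop at 18 N, having run 98 mm. I'll release it and go to A.

Request:
servo_tool(
  plan=[
    [1,0.25,0,0,0,0,0],
    [1,0.3,0,0,0,0,0],
    [5,0.3,0,0,0,0,0],
    [8.5,0.3,0,0,0,0,0],
    [8.5,0.3,0,0,0,0,0],
    [8.5,0.3,0,-4,0,0,0],
    [8.5,0.3,0,-8,0,0,0],
    [8.5,0.3,0,-8,0,0,0],
  ],
)

```text
clock: 11.4
position: [0.549, 0.244, 0.1379]
tool_rot: [3.137, 0.004, 2.726]
force: [1.3, 1.6, 0.2]
grip_width: 0.0849
finger_force: 0.0
```

Run:
```python
from h import *
print(bot.observe()["position"],delta((.4990,.368,.135),2.728))
```

```text
[0.54898838 0.24404629 0.1378616 ] [ 9.58  9.32  0.29  0.26  0.22 -0.13]
```

Request:
servo_tool(
  plan=[
    [8.5,9.6,9.3,0.2,0,0,0],
    [8.5,9.6,9.3,0.2,0,0,0],
    [8.5,9.6,9.3,0.2,0,0,0],
    [8.5,9.6,9.3,0.2,0,0,0],
    [8.5,9.6,9.3,3.5,0,0,0],
    [8.5,9.6,9.3,7,0,0,0],
    [8.5,9.6,9.3,7.9,0,0,0],
    [8.5,9.6,9.3,7.9,0,0,0],
  ],
)

```text
clock: 12.2
position: [0.4965, 0.3661, 0.0534]
tool_rot: [-3.14, -0.001, 2.726]
force: [0.1, 0.0, 0.0]
grip_width: 0.0848
finger_force: 0.0
```

Request:
servo_tool(
  plan=[
    [4,0,0,0,0,0,0],
    [1,0,0,0,0,0,0],
    [1,0,0,0,0,0,0],
    [1,0,0,0,0,0,0],
    [1,0,0,0,0,0,0],
    [1,0,0,0,0,0,0],
  ],
  force=20,
)

```text
clock: 12.8
position: [0.4976, 0.368, 0.0552]
tool_rot: [3.139, 0.001, 2.726]
force: [2.9, 6.2, 0.0]
grip_width: 0.0217
finger_force: 19.5
```

Request:
servo_tool(
  plan=[
    [1,-0.5,0,0,0,0,0],
    [1,-1,0,0,0,0,0],
    [1,-1.5,0,0,0,0,0],
    [1,-2,0,0,0,0,0],
    [1,-2.5,0,0,0,0,0],
    [1,-2.8,0,0,0,0,0],
  ],
)

```text
clock: 13.4
position: [0.5231, 0.3568, 0.0551]
tool_rot: [3.139, -0.0, 2.726]
force: [0.9, 6.7, -0.4]
grip_width: 0.0215
finger_force: 19.8
```

Request:
servo_tool(
  plan=[
    [1,-0.3,0,0,0,0,0],
    [1,-0.6,0,0,0,0,0],
    [1,-0.9,0,0,0,0,0],
    [1,-1.2,0,0,0,0,0],
  ],
)

```text
clock: 13.8
position: [0.5337, 0.352, 0.055]
tool_rot: [3.139, -0.0, 2.727]
force: [0.5, 6.2, -0.9]
grip_width: 0.0221
finger_force: 19.7
```

Request:
servo_tool(
  plan=[
    [1,-0.3,0,0,0,0,0],
    [1,-0.6,0,0,0,0,0],
    [1,-0.9,0,0,0,0,0],
    [1,-1.2,0,0,0,0,0],
  ],
)

```text
clock: 14.2
position: [0.5446, 0.3471, 0.0549]
tool_rot: [3.139, -0.0, 2.727]
force: [0.1, 5.7, -1.1]
grip_width: 0.022
finger_force: 19.7
```

Request:
servo_tool(
  plan=[
    [1,-0.3,0,0,0,0,0],
    [1,-0.6,0,0,0,0,0],
    [1,-0.9,0,0,0,0,0],
    [1,-1.2,0,0,0,0,0],
  ],
)

```text
clock: 14.6
position: [0.5556, 0.3423, 0.0549]
tool_rot: [3.139, -0.0, 2.727]
force: [0.2, 5.8, -0.9]
grip_width: 0.0218
finger_force: 19.7
```

Request:
servo_tool(
  plan=[
    [1,-0.3,0,0,0,0,0],
    [1,-0.6,0,0,0,0,0],
    [1,-0.9,0,0,0,0,0],
    [1,-1.2,0,0,0,0,0],
  ],
)

```text
clock: 15.0
position: [0.5665, 0.3373, 0.0548]
tool_rot: [3.139, -0.0, 2.727]
force: [0.1, 6.3, -1.6]
grip_width: 0.022
finger_force: 19.7
```

Request:
servo_tool(
  plan=[
    [1,-0.3,0,0,0,0,0],
    [1,-0.6,0,0,0,0,0],
    [1,-0.9,0,0,0,0,0],
    [1,-1.2,0,0,0,0,0],
  ],
)

```text
clock: 15.4
position: [0.5774, 0.3324, 0.0548]
tool_rot: [3.14, -0.0, 2.727]
force: [0.7, 5.9, -1.6]
grip_width: 0.022
finger_force: 19.7
```

Request:
servo_tool(
  plan=[
    [1,-0.2,0,0,0,0,0],
    [1,-0.4,0,0,0,0,0],
  ],
)

```text
clock: 15.6
position: [0.581, 0.3308, 0.0548]
tool_rot: [3.14, -0.001, 2.727]
force: [-0.5, 5.7, -3.0]
grip_width: 0.0222
finger_force: 19.7
```

Request:
servo_tool(
  plan=[
    [1,-0.2,0,0,0,0,0],
    [1,-0.4,0,0,0,0,0],
    [1,-0.4,0,0,0,0,0],
  ],
)

```text
clock: 15.9
position: [0.5831, 0.3301, 0.0546]
tool_rot: [3.14, -0.003, 2.728]
force: [-8.1, 7.4, 0.1]
grip_width: 0.022
finger_force: 19.5
```

Request:
servo_tool(
  plan=[
    [1,-0.15,0,0,0,0,0],
    [1,-0.2,0,0,0,0,0],
    [1,-0.2,0,0,0,0,0],
  ],
)

```text
clock: 16.2
position: [0.5837, 0.3301, 0.0546]
tool_rot: [3.14, -0.004, 2.729]
force: [-16.3, 8.9, 4.1]
grip_width: 0.022
finger_force: 19.4
```

A also runs out to its stop, so C is the binder. I'll release A and go back to C with a firm grip.

Request:
servo_tool(
  plan=[
    [1,0.25,0,0,0,0,0],
    [1,0.3,0,0,0,0,0],
    [5,0.3,0,0,0,0,0],
    [8.5,0.3,0,0,0,0,0],
    [8.5,0.3,0,0,0,0,0],
    [8.5,0.3,0,-4,0,0,0],
    [8.5,0.3,0,-8.5,0,0,0],
    [8.5,0.3,0,-8.5,0,0,0],
  ],
)

```text
clock: 17.0
position: [0.5858, 0.33, 0.1452]
tool_rot: [3.135, 0.004, 2.726]
force: [0.1, 1.5, 0.1]
grip_width: 0.0851
finger_force: 0.0
```

Run:
```python
from h import *
print(bot.observe()["position"],delta((.4605,.1845,.135),2.728))
```

```text
[0.58578591 0.32998969 0.14519967] [  5.59 -18.38   0.88   0.35   0.23  -0.14]
```

Request:
servo_tool(
  plan=[
    [8.5,5.6,-18.4,0.5,0.3,0.2,0],
    [8.5,5.6,-18.4,0.5,0.3,0.2,0],
    [8.5,5.6,-18.4,0.5,0.3,0.2,0],
    [8.5,5.6,-18.4,0.5,0.3,0.2,0],
    [8.5,5.6,-18.4,0.5,0.3,0.2,0],
    [8.5,5.6,-18.4,0.5,0.3,0.2,0],
    [8.5,5.6,-18.4,0.5,0.3,0.2,0],
    [8.5,5.6,-18.4,0.5,0.3,0.2,0],
  ],
)

```text
clock: 17.8
position: [0.4588, 0.1836, 0.1343]
tool_rot: [-3.137, -0.004, 2.727]
force: [-0.6, 0.2, 0.0]
grip_width: 0.0851
finger_force: 0.0
```

Run:
```python
from h import *
s=bot.observe(); print(s["position"],s["tool_rot"],delta((.4605,.1845,.058),2.728))
wshot("w4")
```

```text
[0.45877575 0.18357903 0.13431233] [-3.13710334 -0.0036054   2.72676196] [-0.15  0.19  7.63 -0.26 -0.21 -0.07]
```

View pics/w4.png

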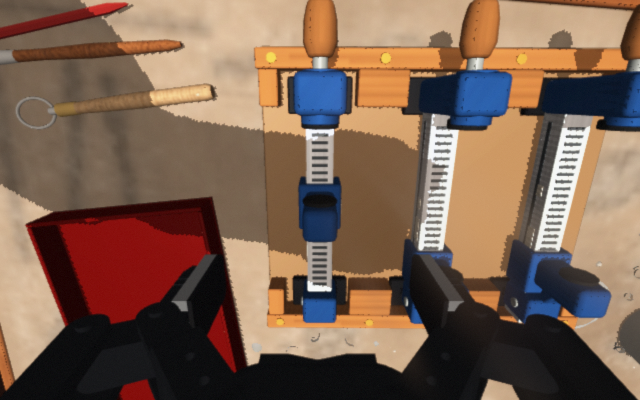

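C's jaw is at mid travel, centred at (320,217). The B and A jaws stand against their tail blocks. I'll descend and grip C.

Request:
servo_tool(
  plan=[
    [8.5,-0.1,0.2,4,-0.3,-0.2,0],
    [8.5,-0.1,0.2,7.5,-0.3,-0.2,0],
    [8.5,-0.1,0.2,7.5,-0.3,-0.2,0],
    [4,-0.1,0.2,7.5,-0.3,-0.2,0],
    [1,-0.1,0.2,7.5,-0.3,-0.2,0],
    [1,-0.1,0.2,7.5,-0.3,-0.2,0],
    [1,-0.1,0.2,7.5,-0.3,-0.2,0],
    [1,-0.1,0.2,7.5,-0.3,-0.2,0],
    [1,-0.1,0.2,7.5,-0.3,-0.2,0],
  ],
  force=70,
)

```text
clock: 18.75
position: [0.4602, 0.184, 0.0602]
tool_rot: [3.141, 0.001, 2.726]
force: [-0.8, 0.5, 12.3]
grip_width: 0.0212
finger_force: 67.9
```

Request:
servo_tool(
  plan=[
    [1,0,0,-0.4,0,0,0],
    [1,0,0,-0.8,0,0,0],
    [1,0,0,-1.4,0,0,0],
    [1,0,0,-2,0,0,0],
    [1,0,0,-2.6,0,0,0],
  ],
)

```text
clock: 19.25
position: [0.4597, 0.1838, 0.0859]
tool_rot: [3.141, 0.0, 2.726]
force: [0.2, 0.7, -3.9]
grip_width: 0.0213
finger_force: 68.8
```

Request:
servo_tool(
  plan=[
    [1,0,0,-2,0,0,0],
    [1,0,0,-5,0,0,0],
    [1,0,0,-7.5,0,0,0],
    [1,0,0,-8,0,0,0],
    [1,0,0,-8,0,0,0],
  ],
)

```text
clock: 19.75
position: [0.46, 0.1836, 0.1656]
tool_rot: [3.141, 0.001, 2.726]
force: [-0.7, 0.2, -5.0]
grip_width: 0.0213
finger_force: 69.3
```

Run:
```python
from h import *
s=bot.observe(); print(s["position"],s["tool_rot"],delta((.515,-.016,.165),2.828))
```

```text
[0.45997697 0.18362159 0.16564484] [3.14101589e+00 1.14932391e-03 2.72552430e+00] [-13.1  -16.04   0.07   0.03   0.07  -5.87]
```

Request:
servo_tool(
  plan=[
    [1,-1,-1.2,0,0,0,-0.6],
    [1,-3,-3.6,0,0,0,-1.2],
    [1,-5,-6.2,0,0,0,-2],
    [1,-7,-8.6,0,0,0,-3],
    [1,-9,-11,0,0,0,-4],
    [1,-11,-13.4,0,0,0,-5],
    [1,-12.5,-15.2,0,0,0,-5.5],
    [1,-13.1,-16,0,0,0,-5.9],
    [1,-13.1,-16,0,0,0,-5.9],
    [1,-13.1,-16,0,0,0,-5.9],
  ],
)

```text
clock: 20.75
position: [0.5144, -0.0144, 0.1647]
tool_rot: [3.141, -0.001, 2.83]
force: [-0.3, 1.0, -4.4]
grip_width: 0.0213
finger_force: 69.4
```

Run:
```python
from h import *
s=bot.observe(); print(s["position"],s["tool_rot"],delta((.515,-.016,.056),2.828))
im=[bot.grab_frame("scene")["frame"]]
f=bot.grab_frame("top")["frame"]; cv2.imwrite("pics/t5.png",np.hstack([cv2.resize(im[0][150:400,180:460],None,fx=1.43,fy=1.43),cv2.resize(f[140:320,200:480],(400,257))[:, :].repeat(1,0) if 0 else cv2.resize(f[120:345,240:492],(400,357))[:357]]))
```

```text
[ 0.51444985 -0.01440852  0.16470599] [ 3.14122673e+00 -1.04970004e-03  2.82968573e+00] [-0.11 -0.14 10.87  0.02 -0.06  0.1 ]Traceback (most recent call last):
  File "<stdin>", line 4, in <module>
    return _nx.concatenate(arrs, 1, dtype=dtype, casting=casting)
           ~~~~~~~~~~~~~~~^^^^^^^^^^^^^^^^^^^^^^^^^^^^^^^^^^^^^^^
ValueError: all the input array dimensions except for the concatenation axis must match exactly, but along dimension 0, the array at index 0 has size 358 and the array at index 1 has size 357
```

Run:
```python
from h import *
a=bot.grab_frame("scene")["frame"][150:400,180:460]; b=bot.grab_frame("top")["frame"][120:370,220:500]
cv2.imwrite("pics/t6.png",cv2.resize(np.hstack([a,b]),(800,357)))
```

```text
(no output)
```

View pics/t6.png

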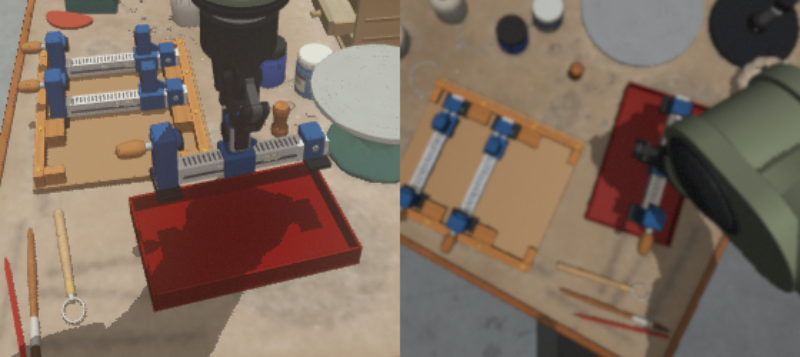

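The clamp hangs level above the tray and is well aligned; A and B stand in the cradle with their jaws out. I'll lower it.

Request:
servo_tool(
  plan=[
    [1,-0.1,-0.1,2,0,0,0],
    [1,-0.1,-0.1,4.5,0,0,0],
    [1,-0.1,-0.1,7,0,0,0],
    [1,-0.1,-0.1,8.8,0,0,0],
    [1,-0.1,-0.1,9.8,0,0,0],
    [1,-0.1,-0.1,10.2,0,0,0],
    [1,-0.1,-0.1,10.5,0,0,0],
    [1,-0.1,-0.1,10.7,0,0,0],
  ],
)

```text
clock: 21.75
position: [0.516, -0.0166, 0.0587]
tool_rot: [3.141, 0.001, 2.829]
force: [0.4, -0.2, -4.6]
grip_width: 0.0208
finger_force: 69.3
```

Request:
servo_tool(
  plan=[
    [1,0,0,0.15,0,0,0],
    [1,0,0,0.3,0,0,0],
    [1,0,0,0.45,0,0,0],
    [1,0,0,0.45,0,0,0],
  ],
)

```text
clock: 22.15
position: [0.5156, -0.0167, 0.0537]
tool_rot: [3.142, -0.0, 2.829]
force: [-1.7, -0.6, -4.6]
grip_width: 0.021
finger_force: 69.3
```

Request:
servo_tool(
  plan=[
    [1,0,0,0.1,0,0,0],
    [1,0,0,0.2,0,0,0],
    [1,0,0,0.2,0,0,0],
  ],
)

```text
clock: 22.45
position: [0.5158, -0.0166, 0.0523]
tool_rot: [-3.141, 0.001, 2.829]
force: [-2.7, -1.1, 7.5]
grip_width: 0.0214
finger_force: 71.2
```

Contact came at the expected height. I'll release slowly and retreat.

Request:
servo_tool(
  plan=[
    [3,0,0,-0.1,0,0,0],
    [5,0,0,-0.1,0,0,0],
    [8.5,0,0,-0.1,0,0,0],
    [8.5,0,0,-0.1,0,0,0],
    [8.5,0,0,-3,0,0,0],
    [8.5,0,0,-7,0,0,0],
    [8.5,0,0,-11,0,0,0],
    [8.5,0,0,-14,0,0,0],
    [8.5,0,0,-14,0,0,0],
  ],
)

```text
clock: 23.35
position: [0.5172, -0.0165, 0.1953]
tool_rot: [3.14, 0.005, 2.829]
force: [0.1, -0.7, -1.6]
grip_width: 0.085
finger_force: 0.0
```

Run:
```python
from h import *
wshot("w7"); a=cv2.imread("pics/w7.png"); b=bot.grab_frame("scene")["frame"][150:400,180:460]
cv2.imwrite("pics/t7.png",np.hstack([cv2.resize(a,(480,300)),cv2.resize(b,(320,300))]))
```

```text
(no output)
```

View pics/t7.png

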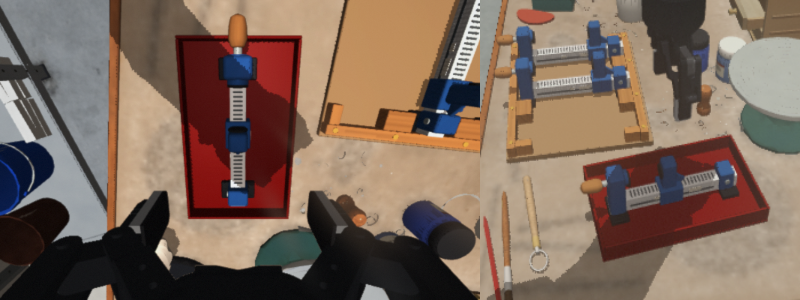

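The clamp stands centred on its feet in the tray with its jaw mid travel. The other two stand open in the cradle, so I'll hand in.

```bash
python3 -c "
from workcell import bot
print(bot.job_done())"
```

```text
the job is handed in; nothing more can be done
None
```

I handed the job in at about 23 s: clamp C bound at about 48 mm under a 14 N pull and now stands on its feet in the red tray, with clamps A and B in the cradle with their jaws out at the tail stop; the hand-in gave no verdict.

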